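# Seal the vacuum pot and throttle its valve to half open

### The job

The clear lid of one of the two steel vacuum pots has only been laid on and still stands proud of the rim: press it down on its black knob until it is fully home. Then set the valve lever on that same lid to half open, midway between closed and open, over the middle one of its three marks. The other pot is already under vacuum, so leave its lever alone, and do not shift the things standing around.

Things in the scene. Friction and masses are not known exactly. Their poses are not given: they have to be found in the camera images.
- chamber: the vacuum pot to be sealed: upright steel pot, 110 mm in diameter, rim 98 mm above the table, fixed. It stands nearer to or farther from the robot than an equal second pot about 140 mm away. Origin: centre of its underside; z up, x roughly away from the robot (turned up to 20 degrees). A tube at its rear left (45 degrees between x and y) guides the lid, which cannot turn
- chamber_lid (a joint): how far that pot's lid has gone down, m: 0 = only laid on (lid stands 8 mm proud of the steel rim, its black rubber seal showing), 0.008 = fully home on the rim. Clear plate, 116 mm in diameter, 12 mm thick; its tight rubber seal gives way at about 10 N and holds the lid where it is left
- chamber_lid_knob (a point): centre of the top of the black knob on that lid (28 mm in diameter, 22 mm high, 40 mm behind the pot's axis along +x); 140 mm above the table when the lid is only laid on, 132 mm when home. The place to press
- chamber_lever (a joint): valve lever on that lid, rad, turning about the pot's vertical axis: 0 = closed (lever points to the pot's front left, 135 degrees from its +x), 0.785 = half open (points along the pot's -x, over the middle mark), 1.571 = open (front right, 225 degrees). It grows anticlockwise from above. Stiff: stays where it is left. Starts nearly closed to a third open
- chamber_lever_grip (a point): middle of the black grip of that lever, 68 mm from the pivot and 163 mm above the table with the lid home (171 mm before); grip 16 mm wide, 14 mm high, 62 mm long, 45 mm free space under it down to the lid. Steel sector plate with three black marks (closed, half, open) under the lever's neck, within 37 mm of the pivot
- chamber_lever_pivot (a point): point on the lever's vertical axis (the pot's axis), at the height of the grip; goes down with the lid
- running_chamber: the other, equal pot, with its lid fully home (fixed); origin and axes as for the first
- running_chamber_lever_grip (a point): middle of the grip of the other pot's lever, which is open (points to that pot's front right); to be left alone
- petri_dish: loose petri dish with pale agar, 91 mm in diameter, 15 mm high, a bystander; origin at the centre of its underside
- beaker: loose small clear beaker, 52 mm in diameter, 66 mm high, a bystander; origin at the centre of its underside
- sample_cup: loose white sample cup with a blue lid, 66 mm in diameter, 62 mm high, a bystander; origin at the centre of its underside

How it is judged:
On the way, in this order (a step that is already met when the one before it is completed fails the run):
1. the lid of the proud pot is pressed fully home (less than 2 mm short of the rim) (value of joint chamber_lid above 0.0062 m), for 0.3 s.
2. the lever on that lid stands at half open (0.785 rad, give or take 0.085) (value of joint chamber_lever between 0.7 and 0.87 rad), for 0.2 s.
At the end, for the whole second after the job is handed in: The lid is fully home (less than 2 mm short of the rim), the lever on it rests at half open, 0.785 rad within 0.085 rad (5 degrees), and the other pot's lever is where it was (grip within 12 mm) (all of step 2 and value of joint chamber_lid above 0.0062 m and velocity of joint chamber_lever between -0.02 and 0.02 rad/s and distance of running_chamber_lever_grip from where it was at the start of the episode below 0.012 m); the robot touches nothing.
It fails at once if the other pot's lever is moved (its grip by more than 12 mm) (distance of running_chamber_lever_grip from where it was at the start of the episode above 0.012 m).
It fails at once if a bystander (petri dish, beaker, sample cup) is shifted by more than 30 mm (distance of any of petri_dish, beaker, sample_cup from where it was at the start of the episode above 0.03 m).
It also fails if it takes over 32 s, if anything falls off the work surface, if the arm or the gripper's body presses on something with over 40 N, if the wrist force passes 120 N, or if a joint passes its speed limit or range.

### The arm

A 6-joint arm with a two-finger parallel gripper is mounted at the origin on the work surface; the furniture and walls round the work are solid. World frame = base frame: x ahead of the robot, y to its left, z up, the work surface at z = 0. Lengths are in m, angles in rad, forces in N, time in s.
With the tool pointing down it reaches from about 0.35 to 0.975 m from the base axis. Payload 17.4 kg.
Tool frame: the origin (TCP) lies midway between the tips of the shut fingers; the grasp point (between the pads) lies 19 mm behind it (manip.tcp_to_grasp is the z of the grasp point in the tool frame, in m); z points along the fingers, y is the line along which they close (so a half turn about z gives the same grasp; the last joint's range is limited). The gripper opens to 85 mm and grips with 20 to 120 N. Pads are 22 mm wide; open, the fingers measure 114 mm over their backs; the gripper's body (76 mm by 85 mm) begins 54 mm behind the grasp point. The pads swing forward as they close: fully open they stand 13 mm farther back than shut.
Start: joints at [-1.219, 0.116, 1.442, -0, 1.584, -0.038], TCP at [0.256, -0.624, 0.231] pointing down, gripper open.
Joint ranges: [-2.83, 2.83], [-0.83, 2.19], [0.07, 2.5], [-1.14, 4.28], [0.01, 3], [-2.97, 2.97]. Speed limits (rad/s): [1.89, 1.89, 2.22, 3.14, 3.14, 3.14].

### API

Orientations are given as a unit quaternion [w, x, y, z].
In Python, from rig import telemetry, read_camera, get_calibration, manip gives the robot as it stands.
- The arm moves only by the shell command python3 -m creep 'ROWS'. ROWS is text: rows parted by semicolons, each of 7 numbers parted by spaces: the closure, from 0 (fully open) to 1 (shut), then the shift along the tool's x, y, z in m, then the turn, a rotation vector about the tool's x, y, z in degrees. In form: claw dx dy dz ax ay az; .... A call has 1 to 5 rows; each row shifts and turns the commanded pose from where the row before left it, along the tool's axes as they then stand; what a row does not reach is not made up. A row lasts 1/10 s, in which the tool goes at most 50 mm and 8.59 degrees, less where a joint would pass 70% of its speed; a pose out of reach is approached as far as the arm can. A call with a gripper value outside its range is refused whole. The fingers move at their own pace and stop on an object; the grip force is fixed at half the most. Time passes only in rows, so rows that do not move let the fingers close. It gives the time, the measured TCP pose, the force, the opening and the grip force at its end, in the units of the state.
- telemetry.state(): the state, without advancing time (a new reading comes with each control period).
- read_camera(name): name is "side" or "top" or "wrist"; returns (picture, depth): 480x640x3 uint8, red, green, blue; 480x640 float32, m along the optical axis (not along the pixel's ray), 0 where there is no reading.
- get_calibration(name): a dict with "fov_y" (degrees; the focal length in pixels is half the picture's height over the tangent of half this angle, whatever the lens; pixels are square), "cx", "cy" (the principal point, pixels), "camera_from_world" (4x4, takes a point from world to camera coordinates). Camera axes: x right, y down, z forward; pixel columns grow to the right and rows downward; lengths in m; the calibration is good to about 2 mm. A picture is of the moment at which its call begins: read the wrist's pose just before it. get_calibration takes no time and is no camera call; for the wrist camera it gives the pose at the moment of the call.
- manip.finish_job(): hands the job in; it is judged then, once.
The state is a dict: "clock": time; "qpos": joint angles; "dq": joint speeds; "joint_torque": joint torques, N m; "tool_pos": TCP position; "tcp_rot": TCP orientation; "force": force on the tool from outside, world axes, zero at the start; "moment": the same for the moment, N m; "opening": finger opening in m; "gripper_force": force on a finger pad.
Only numpy, scipy, OpenCV 4.12 (cv2) and the standard library are available. Lean on these libraries where they do the work, as an engineer would, in place of code of your own. Each camera call takes 0.05 s, during which the arm holds its last target. There are 200 camera calls.

## Working session

There is one attempt and no reset: what is moved stays moved. The work goes in short steps, Python scripts to look and compute and a shell command to move; the robot and the scene stay as the last step left them, time stands still between calls to the robot, and variables do not carry over. Pictures are saved under pics/ and viewed, at most 10 in all, crops included, and the job is handed in when it is done.

```bash
mkdir -p pics
cat > h.py <<'E'
import numpy as np, cv2
from rig import telemetry, read_camera, get_calibration, manip
def snap(n,f):
    c=get_calibration(n); p,d=read_camera(n)
    cv2.imwrite(f'pics/{f}.png',p[:,:,::-1]); np.savez(f'pics/{f}.npz',d=d,T=c['camera_from_world'],k=[c['fov_y'],c['cx'],c['cy']])
def load(f):
    z=np.load(f'pics/{f}.npz'); return z['d'],z['T'],240/np.tan(np.radians(z['k'][0]/2)),z['k'][1],z['k'][2]
def cloud(f):
    d,T,F,cx,cy=load(f); v,u=np.mgrid[:480,:640]
    P=np.stack([(u-cx)*d/F,(v-cy)*d/F,d],-1); P=(P-T[:3,3])@T[:3,:3]; P[d==0]=np.nan; return P
def ray_z(f,u,v,z):
    d,T,F,cx,cy=load(f); r=T[:3,:3].T@np.array([(u-cx)/F,(v-cy)/F,1]); o=-T[:3,:3].T@T[:3,3]
    return o+r*(z-o[2])/r[2]
E
python3 - <<'E'
from h import *
snap('top','top0'); snap('side','side0')
s=telemetry.state(); print(s['clock'],s['tool_pos'],s['tcp_rot'],s['force'],manip.tcp_to_grasp)
E
```

```text
0.1 [ 0.25642432 -0.62422462  0.23065183] [-5.01173533e-04  9.81069268e-01  1.93656488e-01 -7.58233649e-05] [-0.28337236 -0.76879924  1.14734294] -0.0187
```

View pics/top0.png

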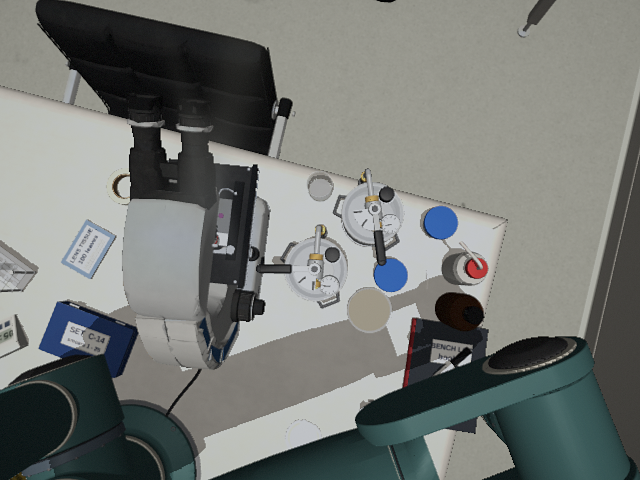

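View pics/side0.png

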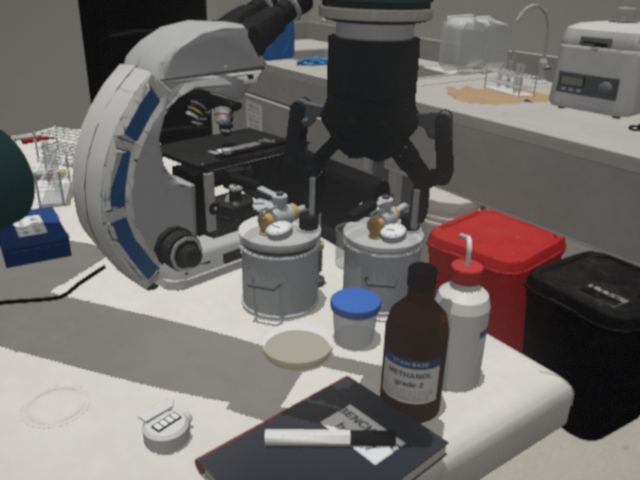

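Top view: pots centred near (316,268), with its lever to the left (265,268), and (373,210), with its lever down (381,260). The knobs are at (332,254) and (387,194). The side view shows both pots at (280,260) and (383,265).

Run:
```python
from h import *
im=cv2.imread('pics/top0.png'); im2=cv2.imread('pics/side0.png')
a=cv2.resize(im[160:310,240:440],(800,600),interpolation=cv2.INTER_CUBIC); cv2.imwrite('pics/topc.png',a)
b=cv2.resize(im2[170:320,230:430],(800,600),interpolation=cv2.INTER_CUBIC); cv2.imwrite('pics/sidec.png',b)
P=cloud('top0')
for n,(u,v),z in [('p1 knob',(332,254),.14),('p1 grip',(275,268),.165),('p1 piv',(315,268),.165),('p2 knob',(387,194),.14),('p2 grip',(380,247),.165),('p2 piv',(374,209),.165)]:
    print(n,P[v-1:v+2,u-1:u+2].reshape(-1,3).round(4)[4],np.nanmedian(P[v-2:v+3,u-2:u+3,2]),ray_z('top0',u,v,z).round(4))
d,T,F,_,_=load('top0');print(F,-T[:3,:3].T@T[:3,3],T[:3,:3].round(3))
```

```text
p1 knob [ 0.4309 -0.4092  0.1418] 0.140528347796794 [ 0.4309 -0.4092  0.14  ]
p1 grip [ 0.4055 -0.3131  0.1774] 0.1783910829261097 [ 0.4057 -0.3115  0.165 ]
p1 piv [ 0.4056 -0.3808  0.1746] 0.17198598998253434 [ 0.4057 -0.3803  0.165 ]
p2 knob [ 0.5394 -0.5081  0.1333] 0.1328724067925757 [ 0.5383 -0.5074  0.14  ]
p2 grip [ 0.4415 -0.4915  0.1723] 0.171948070482108 [ 0.4419 -0.4921  0.165 ]
p2 piv [ 0.5075 -0.482   0.1671] 0.16479169939328725 [ 0.5078 -0.4821  0.165 ]
479.2155683215124 [ 0.39296613 -0.41968266  0.98939366] [[ 0.001 -1.    -0.016]
 [-0.997 -0.    -0.075]
 [ 0.075  0.016 -0.997]]
```

View pics/topc.png

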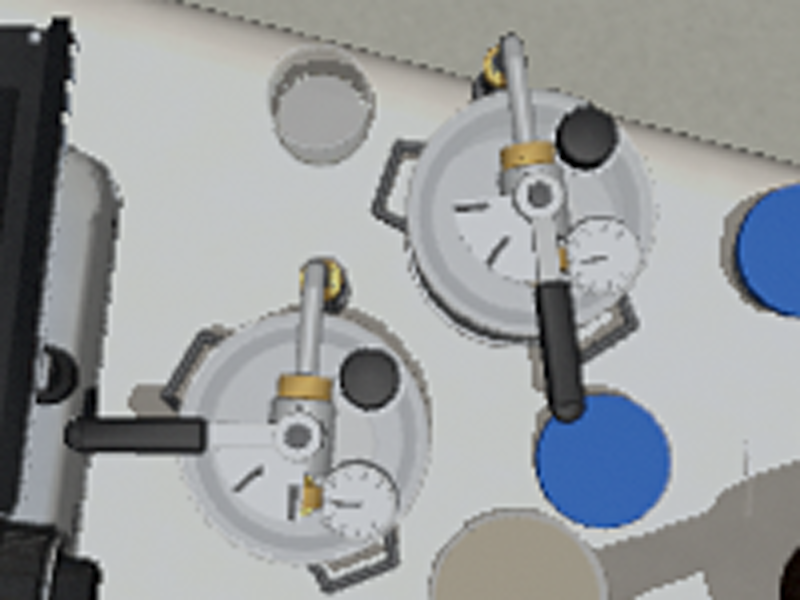

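View pics/sidec.png

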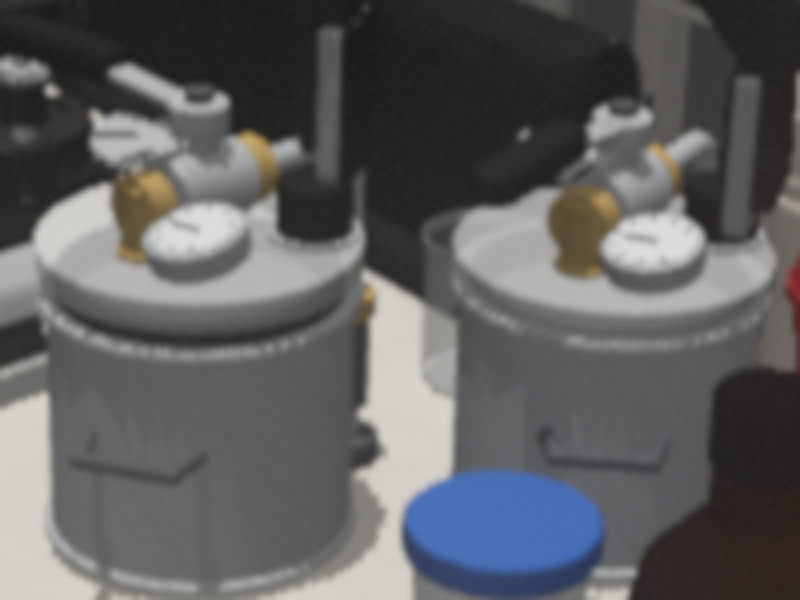

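Crop: the near-left pot (pivot at crop (297,436), knob at (370,378)) is the proud one. The side crop shows its dark seal gap and the knob depth reads 0.140, against 0.133 on the other pot. Now checking clearances and exact targets.

Run:
```python
from h import *
P=cloud('top0'); fin=np.isfinite(P[...,2])
pv=ray_z('top0',314.25,269,.178); kn=ray_z('top0',332.5,254.5,.1405)
m=fin&(abs(P[...,2]-.1405)<.004)&(np.hypot(*(P[...,:2]-kn[:2]).transpose(2,0,1))<.016); print('knob',kn,P[m].mean(0),m.sum())
# rim plate centre via lid extents
m=fin&(abs(P[...,2]-.118)<.006)&(np.hypot(*(P[...,:2]-pv[:2]).transpose(2,0,1))<.08)
pts=P[m][:,:2].astype(np.float32)
print('pv',pv,'lid circle',cv2.minEnclosingCircle(pts))
g1=ray_z('top0',240+85/4,160+436/4,.175);g2=ray_z('top0',240+200/4,160+436/4,.175);print('grip ends',g1,g2)
mk=ray_z('top0',240+248/4,160+480/4,.14);print('half mark dir',np.degrees(np.arctan2(*(mk-pv)[1::-1])), 'knob dir',np.degrees(np.arctan2(*(kn-pv)[1::-1])))
for x in np.arange(.30,.56,.02):
    print('%.2f'%x,' '.join('%4d'%(1000*np.nanmax(np.r_[0,P[fin&(abs(P[...,0]-x)<.01)&(abs(P[...,1]-y)<.01)][:,2]])) for y in np.arange(-.2,-.56,-.02)))
```

```text
knob [ 0.43003514 -0.41011106  0.1405    ] [ 0.43073938 -0.40919115  0.14014936] 185
pv [ 0.40384067 -0.3796928   0.178     ] lid circle ((0.40478089451789856, -0.37849774956703186), 0.05800410732626915)
grip ends [ 0.40377355 -0.28936085  0.175     ] [ 0.40383182 -0.3383205   0.175     ]
half mark dir 128.8893142197406 knob dir -49.26684677570606
0.30  310  312   80   80    5    6    4    5    5    4    6    5   18   20   20   20  571  574
0.32  325  325   96   95   82    5    6    5    5    4    5    5   21   19   20   21   20    6
0.34  344  345  339   98   83    4    6    4  116  120  116   65   19   20   20   21   20    5
0.36  358  358  356   90    4    5    5  121  158  156  138  137   15   20   21   64   67   64
0.38  368  368  367  193    5    5  120  155  158  158  141  142  118    4   60   67   65   66
0.40  375  375  373  193  180  181  182  181  172  174  147  138  121    4   64   66   67   65
0.42  379  379  376  194  177  180  179  178  146  170  149  143  121    6  172  174   65   66
0.44  381  380  380  324  184   65  119  121  122  148  143  143    5    6  174  174   66    4
0.46  381  381  379  194  191    3   66  119  121  144  121  120  112  114  174  174  126   67
0.48  380  379  378  346  192    4    6    4    6  142   74    5  113  150  169  172  132  124
0.50  377  384  384  375  193    5    5    4    4   72    6  112  150  151  167  162  135  113
0.52  380  394  396  386  193    4    5    5    5    4    3  111  115  149  166  162  130  115
0.54  388  398  400  393  193    5    5    5   64   69   69   68  115  133  142  138  136  112
0.56  390  408  415  414  193    5    3    4   70    7   70    5  114  115  137  134  132    0
```

```bash
python3 -m creep '1 .035 -.019 0 0 0 0;1 .035 -.019 0 0 0 0;1 .035 -.019 0 0 0 0;1 .035 -.019 0 0 0 0;1 .035 -.019 0 0 0 0' && python3 -m creep '1 .035 -.019 0 0 0 0;1 .035 -.019 0 0 0 0;1 0 0 0 0 0 -8.5;1 0 0 0 0 0 -8.5;1 0 0 0 0 0 -8.5' && python3 -m creep '1 0 0 0 0 0 -8.5;1 0 0 0 0 0 -8.5;1 0 0 0 0 0 -8.5;1 0 0 0 0 0 -8.5;1 0 0 0 0 0 -8.2'
cat > w.py <<'E'
from h import *
from scipy.spatial.transform import Rotation as R
import sys
s=telemetry.state(); q=s['tcp_rot']; r=R.from_quat([q[1],q[2],q[3],q[0]])
g=np.array([float(a) for a in sys.argv[1:4]])
print('t',s['clock'],'tcp',s['tool_pos'].round(4),'F',np.round(s['force'],1),'open',s['opening'],'gf',s['gripper_force'])
M=r.as_matrix();print('y dir',np.degrees(np.arctan2(M[1,1],M[0,1])),'z',M[:,2].round(3),'shift',r.inv().apply(g-s['tool_pos']).round(4),'q6',s['qpos'][5])
E
python3 w.py .4305 -.4093 .14
```

```text
clock: 0.6
tool_pos: [0.3829, -0.4686, 0.231]
tcp_rot: [-0.0, 0.981, 0.194, -0.0]
force: [0.1, -0.4, 0.5]
opening: 0.0122
gripper_force: 0.0
clock: 1.1
tool_pos: [0.4328, -0.4078, 0.231]
tcp_rot: [-0.0, 0.913, 0.409, -0.0]
force: [0.2, -1.1, 0.4]
opening: -0.0002
gripper_force: 0.0
clock: 1.6
tool_pos: [0.4325, -0.4082, 0.231]
tcp_rot: [-0.0, 0.705, 0.709, 0.0]
force: [0.6, 0.6, 0.3]
opening: -0.0001
gripper_force: 0.0
t 1.6 tcp [ 0.4325 -0.4082  0.231 ] F [0.6 0.6 0.3] open -0.00011067228052296579 gf 0.0
y dir 0.3812275639087418 z [-0.  0. -1.] shift [-0.0012 -0.0019  0.091 ] q6 -0.8060360529805386
```

```bash
python3 -m creep '1 -.0012 -.0019 .03 0 0 0;1 0 0 .03 0 0 0;1 0 0 .02 0 0 0;1 0 0 .005 0 0 0;1 0 0 .003 0 0 0'; python3 -m creep '1 0 0 .003 0 0 0;1 0 0 .002 0 0 0;1 0 0 .002 0 0 0;1 0 0 .002 0 0 0;1 0 0 0 0 0 0'
```

```text
clock: 2.1
tool_pos: [0.4306, -0.4094, 0.1432]
tcp_rot: [-0.0, 0.707, 0.707, -0.0]
force: [-0.1, -0.5, -0.4]
opening: 0.0001
gripper_force: 0.0
clock: 2.6
tool_pos: [0.431, -0.4097, 0.1358]
tcp_rot: [0.001, 0.707, 0.707, -0.0]
force: [-0.8, 1.3, 5.9]
opening: -0.0002
gripper_force: 2.9
```

```bash
python3 -m creep '1 0 0 .001 0 0 0;1 0 0 .001 0 0 0;1 0 0 .001 0 0 0;1 0 0 .001 0 0 0;1 0 0 0 0 0 0'; python3 -m creep '1 0 0 .001 0 0 0;1 0 0 .001 0 0 0;1 0 0 0 0 0 0;1 0 0 0 0 0 0'
```

```text
clock: 3.1
tool_pos: [0.431, -0.4097, 0.132]
tcp_rot: [0.001, 0.707, 0.707, -0.0]
force: [-2.7, 3.2, 7.5]
opening: -0.0002
gripper_force: 4.0
clock: 3.5
tool_pos: [0.4311, -0.4099, 0.1318]
tcp_rot: [0.001, 0.707, 0.707, -0.0]
force: [-8.2, 8.5, 24.7]
opening: 0.0004
gripper_force: 12.1
```

```bash
python3 -m creep '1 0 0 -.01 0 0 0;1 0 0 -.04 0 0 0;1 0 0 -.05 0 0 0;.58 .04 -.013 0 0 0 0;.58 .045 -.014 0 0 0 0'; python3 -m creep '.58 0 0 0 0 0 0;.58 0 0 0 0 0 0;.58 0 0 0 0 0 0'; python3 -c "
from h import *
snap('wrist','w1'); snap('side','s1'); snap('top','t1')
a=cv2.imread('pics/w1.png');b=cv2.imread('pics/s1.png');t=cv2.imread('pics/t1.png')
cv2.imwrite('pics/m1.png',np.hstack([cv2.resize(a,(400,300)),cv2.resize(b[150:330,200:440],(400,300))]))
"; python3 w.py .4045 -.324 .144
```

```text
clock: 4.0
tool_pos: [0.4037, -0.3245, 0.2302]
tcp_rot: [0.001, 0.707, 0.707, 0.0]
force: [0.4, 0.6, 0.2]
opening: 0.0285
gripper_force: 0.0
clock: 4.3
tool_pos: [0.4039, -0.325, 0.2287]
tcp_rot: [0.0, 0.707, 0.707, -0.0]
force: [0.7, 0.2, 0.1]
opening: 0.0356
gripper_force: 0.0
t 4.45 tcp [ 0.4038 -0.3251  0.228 ] F [-0.8 -0.3  0.1] open 0.035718131661614194 gf 0.0
y dir -0.0009583423030384293 z [-0.001  0.    -1.   ] shift [0.0011 0.0008 0.084 ] q6 -0.727117443028212
```

View pics/m1.png

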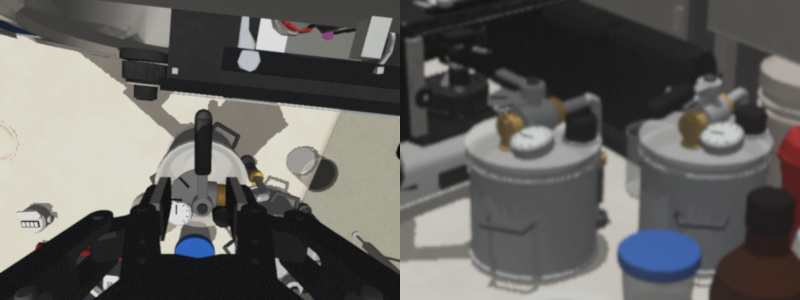

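The side half shows the lid flush on the rim. The wrist half shows the lever grip at (204,145), midway between the fingers (167 and 237). Descend and grip.

```bash
python3 -m creep '.58 0 .0005 .03 0 0 0;.58 0 0 .03 0 0 0;.58 0 0 .015 0 0 0;.58 0 0 .009 0 0 0;.58 0 0 0 0 0 0'; python3 -m creep '1 0 0 0 0 0 0;1 0 0 0 0 0 0;1 0 0 0 0 0 0;1 0 0 0 0 0 0'
python3 - <<'E'
# arc rows: tool x = radial outward, y = world +x side; lever turns +th (ccw from above) = tool -z
import numpy as np
r=.0545;a=np.radians(6.8);print('row: dx',r*(np.cos(a)-1),'dy',-r*np.sin(a))
E
python3 w.py .4045 -.324 .144
```

```text
clock: 4.95
tool_pos: [0.404, -0.3246, 0.1437]
tcp_rot: [-0.001, 0.707, 0.707, -0.0]
force: [-0.2, -0.6, 0.1]
opening: 0.0356
gripper_force: 0.0
clock: 5.35
tool_pos: [0.4054, -0.3246, 0.1459]
tcp_rot: [0.002, 0.707, 0.708, 0.001]
force: [8.5, 1.6, -1.5]
opening: 0.0153
gripper_force: 58.2
row: dx -0.00038337980819373664 dy -0.006453016272704302
t 5.35 tcp [ 0.4054 -0.3246  0.1459] F [ 8.5  1.6 -1.5] open 0.015301409155264494 gf 58.214140192139894
y dir 0.09245017261763842 z [ 0.003 -0.001 -1.   ] shift [ 0.0006 -0.0009  0.0019] q6 -0.7268554260486988
```

```bash
python3 -m creep '1 -.0002 -.0032 0 0 0 -3.4;1 -.0002 -.0032 0 0 0 -3.4;1 -.0002 -.0032 0 0 0 -3.4;1 -.0002 -.0032 0 0 0 -3.4'; python3 w.py .4045 -.379 .144;  python3 -m creep '1 -.0002 -.0032 0 0 0 -3.4;1 -.0002 -.0032 0 0 0 -3.4;1 -.0002 -.0032 0 0 0 -3.4;1 -.0002 -.0032 0 0 0 -3.4'; python3 w.py .4045 -.379 .144
```

```text
clock: 5.75
tool_pos: [0.3929, -0.3266, 0.1459]
tcp_rot: [0.002, 0.617, 0.787, 0.001]
force: [12.1, 0.2, -3.3]
opening: 0.015
gripper_force: 58.0
t 5.75 tcp [ 0.3929 -0.3266  0.1459] F [12.1  0.2 -3.3] open 0.01500641335232781 gf 57.980525493621826
y dir 13.82929250593469 z [ 0.004 -0.001 -1.   ] shift [-0.0537 -0.0013  0.002 ] q6 -0.9860196235374455
clock: 6.15
tool_pos: [0.381, -0.3315, 0.1459]
tcp_rot: [0.002, 0.519, 0.855, 0.0]
force: [12.2, 0.1, -3.0]
opening: 0.015
gripper_force: 57.9
t 6.15 tcp [ 0.381  -0.3315  0.1459] F [12.2  0.1 -3. ] open 0.015009099040329316 gf 57.943870425224304
y dir 27.424139104505148 z [ 0.004 -0.001 -1.   ] shift [-0.053 -0.001  0.002] q6 -1.2464089464865777
```

```bash
python3 -m creep '1 -.0002 -.0032 0 0 0 -3.4;1 -.0002 -.0032 0 0 0 -3.4;1 -.0002 -.0032 0 0 0 -3.4;1 -.0002 -.0033 0 0 0 -3.4;1 0 0 0 0 0 0'; python3 w.py .4045 -.379 .144;  python3 -m creep '.58 0 0 0 0 0 0;.58 0 0 0 0 0 0;.58 0 0 0 0 0 0;.58 0 0 0 0 0 0'; python3 w.py .4045 -.379 .144
```

```text
clock: 6.65
tool_pos: [0.3704, -0.3392, 0.1458]
tcp_rot: [0.002, 0.415, 0.91, 0.0]
force: [9.3, -0.1, -2.1]
opening: 0.015
gripper_force: 59.9
t 6.65 tcp [ 0.3704 -0.3392  0.1458] F [ 9.3 -0.1 -2.1] open 0.015022996643838304 gf 59.890928864479065
y dir 40.998959971072296 z [ 0.004 -0.001 -1.   ] shift [-0.0524 -0.0004  0.002 ] q6 -1.5089719703833206
clock: 7.05
tool_pos: [0.3692, -0.3389, 0.1446]
tcp_rot: [0.0, 0.416, 0.909, -0.0]
force: [0.6, -0.7, -0.2]
opening: 0.0358
gripper_force: 0.0
t 7.05 tcp [ 0.3692 -0.3389  0.1446] F [ 0.6 -0.7 -0.2] open 0.03582686665041545 gf 0.0
y dir 40.82888317275352 z [ 0. -0. -1.] shift [-0.0534  0.0005  0.0006] q6 -1.5060903695599186
```

Released at about 130.9° (target 130.6°). Retreat up and away, then verify from the top.

```bash
python3 -m creep '.58 0 0 -.03 0 0 0;.58 0 0 -.04 0 0 0;.58 0 0 -.04 0 0 0;.58 0 0 -.04 0 0 0;.58 0 -.045 -.01 0 0 0'; python3 -m creep '.58 0 -.045 0 0 0 0;.58 0 -.045 0 0 0 0;.58 0 -.045 0 0 0 0;.58 0 0 0 0 0 0'
python3 - <<'E'
from h import *
snap('top','t2'); a=cv2.imread('pics/t2.png'); cv2.imwrite('pics/t2c.png',cv2.resize(a[200:320,250:410],(800,600),interpolation=cv2.INTER_CUBIC))
P=cloud('t2'); print('knob z',np.nanmedian(P[252:257,330:335,2]), telemetry.state()['force'])
E
```

```text
clock: 7.55
tool_pos: [0.3374, -0.3673, 0.3092]
tcp_rot: [0.003, 0.414, 0.91, -0.001]
force: [0.0, -1.5, -0.8]
opening: 0.0362
gripper_force: 0.0
clock: 7.95
tool_pos: [0.2296, -0.4589, 0.3041]
tcp_rot: [-0.0, 0.418, 0.908, -0.0]
force: [0.2, 0.5, -0.5]
opening: 0.0356
gripper_force: 0.0
knob z 0.13282633607572936 [-0.73959034  0.45093229  0.46299687]
```

View pics/t2c.png

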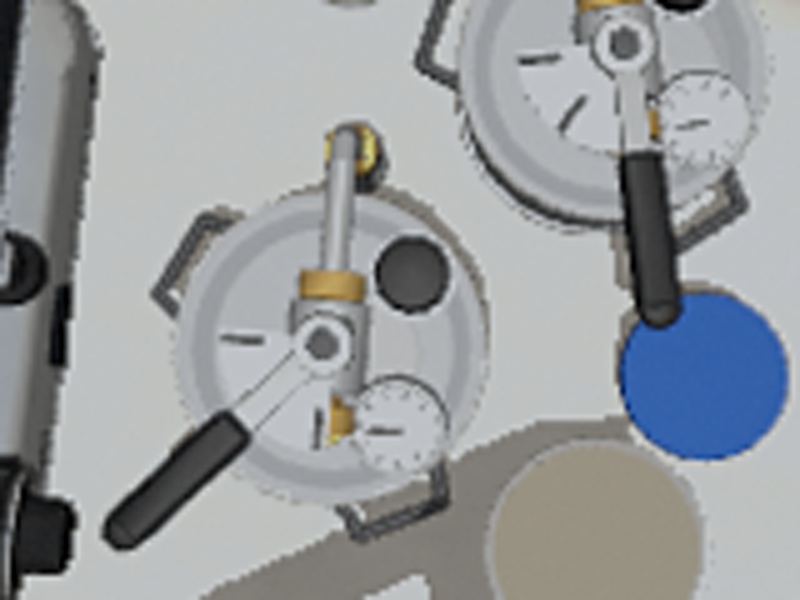

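The lever (324,345)→(122,530) covers the middle mark. The closed mark is at (242,340) and the open mark at (319,428). The other pot's lever is unmoved. One numeric check of the angle follows.

Run:
```python
from h import *
f=lambda u,v,z: ray_z('t2',250+u/5,200+v/5,z)
A=lambda a,b: np.degrees(np.arctan2(*(b-a)[1::-1]))
p=f(324,345,.170);k=f(412,274,.132);e=f(122,530,.169);n=f(236,428,.169)
c=f(242,340,.13);o=f(319,428,.13)
print(p,k,'knob+180',A(p,k)+180,'lever',A(p,e),A(p,n),A(n,e),'marks',A(p,c),A(p,o)%360)
```

```text
[ 0.40394901 -0.38023848  0.17      ] [ 0.42986892 -0.40983678  0.132     ] knob+180 131.20938251933143 lever 132.52651892738464 133.33560921827777 131.8835805841345 marks 85.82111175888656 172.94045981038047
```

```bash
python3 -c "
from rig import manip
print(manip.finish_job())"
```

```text
the job is handed in; nothing more can be done
None
```

I pressed the proud pot's lid fully home (knob top measured at 132.8 mm) and set its lever about 1–3° from half open (5° allowed). The other pot's lever and the things standing around look unmoved, and I handed the job in at about 8 s; no verdict was returned.

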